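# Slide the spray can off the compartment flap into its dock

### The job

The slim blue spray can has been left standing on the green acrylic flap, so the parts compartment under it cannot be opened. Without gripping or lifting the can, push it gently with the fingertips, low on its body (below the white band), so that it slides upright off the flap and into the orange open-fronted dock until it is home against the dock's back. Leave the flap shut and the other parts where they lie.

Things in the scene. Friction and masses are not known exactly. Their poses are not given: they have to be found in the camera images.
- can: Slim blue aluminium spray can, white cap, standing on the flap: 40 mm across, 176 mm tall, 0.13 to 0.21 kg, thin-walled (dents above about 20 N of push or squeeze). Foot chamfered 3 mm (36 mm across at the bottom). Friction on board and flap about 0.5 to 0.7: pushed higher than about 25 mm it may tip, lower it slides (1 to 2 N). Origin: centre of the underside, z up its axis.
- can_top: The upper part of the same can, from the lower edge of the 8 mm white band upward (band, blue shoulder and white cap). It is one rigid piece with the can. Origin: on the can's axis at the lower edge of the band, 80 mm above the underside. This part is not to be touched.
- board: Fixed assembly board of bamboo slats, 407 mm (its x) by 620 mm (its y), 30 mm thick, lying on the table: its smooth level top is 30 mm above the table. Can, dock and parts stand on it. Origin: centre of its underside, z up; it may be turned a little.
- flap_middle (a point): Middle of the top face of the green acrylic flap, 160 mm (x) by 200 mm (y), 5 mm thick, let into the board flush with its top (a 1.5 mm gap all round) so that the can slides across the edge with no step. Axes as the board's. The flap is hinged along its far (+x) edge and lies shut on the compartment.
- flap (a joint): Opening angle of the flap in rad: 0 shut (as it starts), positive when the front edge is raised.
- dock: Orange dock fixed on the board: a U-shaped fence, no floor, 22 mm high, walls 4 mm. Its x axis points level from the open mouth (towards the flap) to the back wall. Origin: on the board top where the can's axis stands when home. Back wall's inner face at x = +20 mm; 50 mm wide inside; straight cheeks from there to x = -4 mm, then flaring outward to x = -15 mm. Flange behind, 4 mm high, to x = +44 mm.
- bracket: Loose gunmetal aluminium angle bracket lying on the board: 40 by 30 mm foot, 3 mm thick, one leg standing 40 mm high at its +x end. Origin: centre of the underside. Not to be moved.
- sensor: Loose white plastic sound sensor, 40 by 24 by 14 mm with a round microphone to 20 mm height. Origin: centre of the underside. Not to be moved.
- pulley: Loose dark red motor pulley lying flat, 34 mm across, 22 mm high. Origin: centre of the underside. Not to be moved.
- capacitor: Loose yellow ceramic capacitor block, 32 by 15 by 22 mm, two thin leads pointing up to 31 mm. Origin: centre of the underside. Not to be moved.

How it is judged:
By the outcome, as a careful person would: the job done as asked, in the order asked, and still so for the second after the job is handed in, with the robot touching nothing.
It also fails if it takes over 61 s, if anything falls off the work surface, if the arm or the gripper's body presses on something with over 40 N, if the wrist force passes 120 N, or if a joint passes its speed limit or range.

### The arm

A 6-joint arm with a two-finger parallel gripper is mounted at the origin on the work surface. World frame = base frame: x ahead of the robot, y to its left, z up, the work surface at z = 0. Lengths are in m, angles in rad, forces in N, time in s.
With the tool pointing down it reaches from about 0.425 to 0.95 m from the base axis. Payload 3.5 kg.
Tool frame: the origin (TCP) lies between the finger pads; the fingertips stand 8 mm ahead of it and the grasp point (between the pads) lies 11 mm behind it; z points along the fingers, y is the line along which they close (so a half turn about z gives the same grasp; the last joint's range is limited). The gripper opens to 85 mm and grips with 20 to 120 N. Pads are 22 mm wide; open, the fingers measure 114 mm over their backs; the gripper's body (76 mm by 85 mm) begins 54 mm behind the grasp point. The pads swing forward as they close: fully open they stand 13 mm farther back than shut.
Start: joints at [1.07, 0.286, 1.577, -0, 1.279, -0.15], TCP at [0.232, 0.634, 0.239] pointing down, gripper open.
Joint ranges: [-2.77, 2.77], [-0.9, 2.22], [0.21, 2.48], [-1.53, 4.67], [0.24, 2.81], [-2.84, 2.84]. Speed limits (rad/s): [2.79, 2.79, 3.14, 3.14, 3.14, 3.14].

### API

Orientations are given as a unit quaternion [x, y, z, w].
In Python, from cell import * gives the robot as it stands. Calls block until the motion is done:
- movep(position, orientation): joint-space move of the TCP to a pose.
- move_straight(position, feed=0.15, ori=None): straight line of the TCP; ori=None keeps the orientation; feed is the mean speed in m/s.
- set_joints(angles): joint-space move.
- ungrasp() and grab(force=None): open the fingers fully, or close them until they stop; force is the grip in N (None keeps the last).
- sleep(seconds).
- solve_ik(position, orientation): joint angles nearest the present ones, or None.
- read_camera(name): name is "side" or "top" or "wrist"; returns a dict with "img" (400x640x3 uint8, red, green, blue), "mtx" (3x3 intrinsics, pixels), "distortion" ([k1, k2, p1, p2, k3] as OpenCV has them; the pictures are not rectified), "eye" and "orientation" of the camera in the world. Camera axes: x right, y down, z forward; pixel columns grow to the right and rows downward; lengths in m; the calibration is good to about 2 mm. A picture is of the moment at which its call begins. There is no depth.
A pose or a line that the arm cannot do raises Unreachable and nothing moves.
- hand_in(): hands the job in; it is judged then, once.
Readings, each from a call of its own:
- read_t(): time.
- read_joint_pos(): joint angles.
- read_dq(): joint speeds.
- read_joint_efforts(): joint torques, N m.
- read_eef_pos(): TCP position.
- read_orientation(): TCP orientation.
- read_force(): force on the tool from outside, world axes, zero at the start.
- read_wrist_torque(): the same for the moment, N m.
- read_gripper_width(): finger opening in m.
- read_gripper_force(): force on a finger pad.
Only numpy, scipy, OpenCV 4.12 (cv2) and the standard library are available. Lean on these libraries where they do the work, as an engineer would, in place of code of your own. Each camera call takes 0.05 s, during which the arm holds its last target. There are 200 camera calls.

## Working session

There is one attempt and no reset: what is moved stays moved. The work goes in short steps, each a Python script; the robot and the scene stay as the last script left them, time stands still between calls to the robot, and variables do not carry over. Pictures are saved under pics/ and viewed, at most 10 in all, crops included, and the job is handed in when it is done.

```bash
mkdir -p pics
cat > h.py <<'E'
from cell import *
import numpy as np, cv2
from scipy.spatial.transform import Rotation as R
def cam(n):
    c=read_camera(n); return c
def ray(c,uv):
    p=cv2.undistortPoints(np.array([[uv]],float),np.array(c["mtx"]),np.array(c["distortion"]))[0,0]
    return R.from_quat(c["orientation"]).apply([p[0],p[1],1])
def px2z(c,uv,z):
    d=ray(c,uv); e=np.array(c["eye"]); return e+d*(z-e[2])/d[2]
def proj(c,P):
    Rm=R.from_quat(c["orientation"]).inv(); P=np.atleast_2d(P)
    q=Rm.apply(P-np.array(c["eye"]))
    return cv2.projectPoints(q,np.zeros(3),np.zeros(3),np.array(c["mtx"]),np.array(c["distortion"]))[0][:,0]
E
python3 - <<'E'
from h import *
import pickle
for n in("top","side"):
    c=cam(n);pickle.dump(c,open(n+".pkl","wb"));print(n,c["eye"],R.from_quat(c["orientation"]).as_matrix()[:,2])
    cv2.imwrite(f"pics/{n}0.png",cv2.resize(c["img"][:,:,::-1],(800,500),interpolation=cv2.INTER_CUBIC))
print(read_t(),read_eef_pos(),read_orientation())
E
```

```text
top [0.47965988 0.00841563 0.9895709 ] [ 0.12126432  0.01262035 -0.99254002]
side [ 0.27738    -0.39102027  0.55981621] [ 0.46296702  0.5590528  -0.68783829]
0.1 [0.23165026 0.63337705 0.23803875] [ 1.74507546e-01  9.84655214e-01 -1.04973949e-03 -3.50680243e-04]
```

View pics/top0.png

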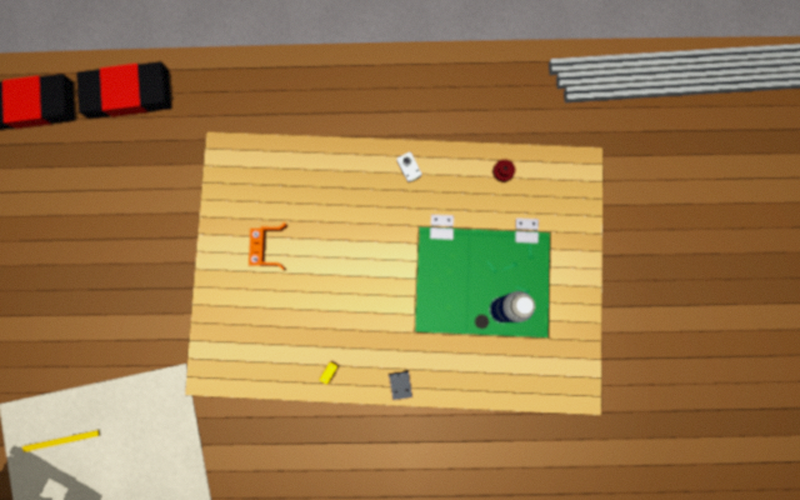

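View pics/side0.png

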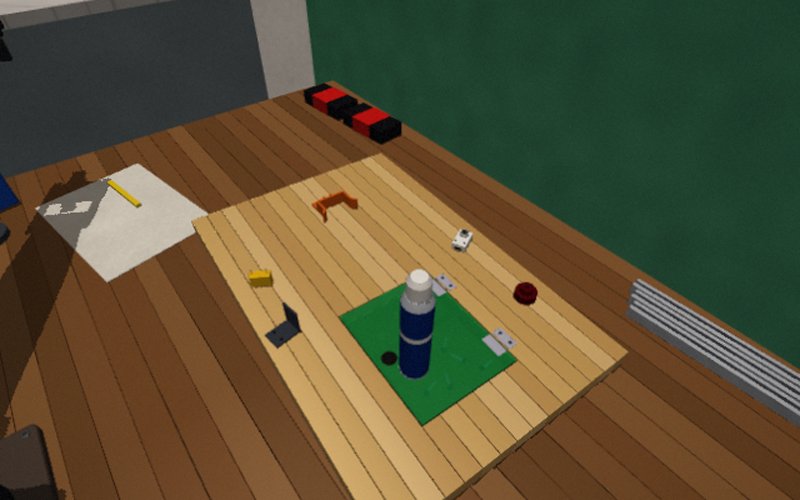

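The top view shows the can foot near (497,310) in the 800-px picture, the dock at (263,247) with its mouth facing right (−y), and a black hole at (482,321). Next I'll enlarge the dock and can.

Run:
```python
import pickle,cv2,numpy as np
t=pickle.load(open("top.pkl","rb"))["img"][:,:,::-1];s=pickle.load(open("side.pkl","rb"))["img"][:,:,::-1]
f=lambda im,x,y,w,h,k:cv2.resize(im[y:y+h,x:x+w],None,fx=k,fy=k,interpolation=cv2.INTER_CUBIC)
a=f(t,190,170,50,55,8);b=f(t,380,220,50,55,8)
c=f(s,240,145,50,35,8);d=f(s,300,205,50,105,5)
W=np.zeros((600,800,3),np.uint8)
cv2.imwrite("pics/c1.png",np.hstack([a,b]))
W[:280,:400]=c;W[:525,410:660]=d
cv2.imwrite("pics/c2.png",W)
```

```text
(no output)
```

View pics/c1.png

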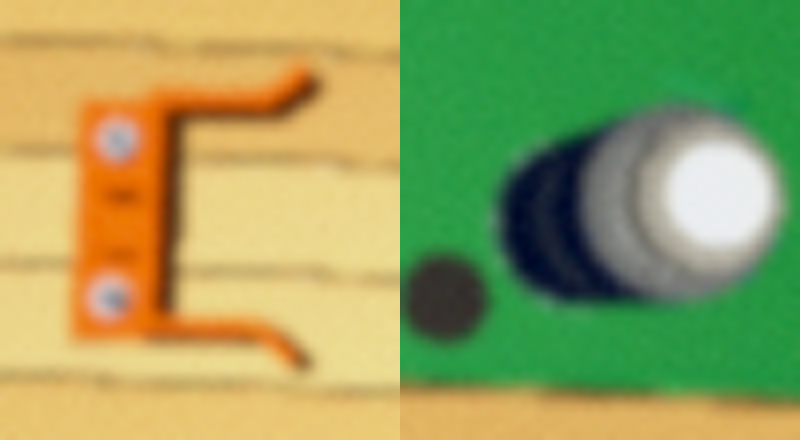

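View pics/c2.png

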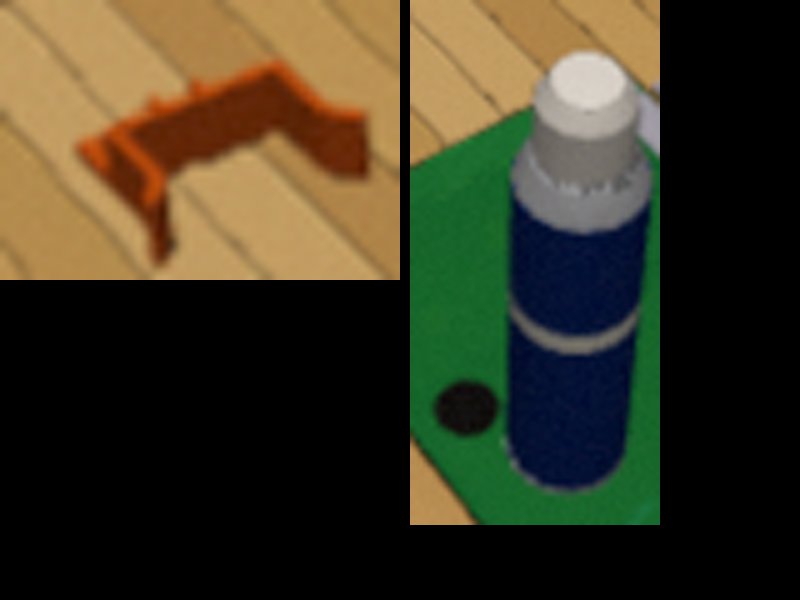

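```bash
cat >> h.py <<'E'
import pickle
E
python3 - <<'E'
from h import *
t=pickle.load(open("top.pkl","rb"));s=pickle.load(open("side.pkl","rb"))
T=lambda x,y,ox=190,oy=170,k=8:((x+.5)/k-.5+ox,(y+.5)/k-.5+oy)
np.set_printoptions(precision=4,suppress=True)
print("dock top:")
for n,p,z in[("bk in up",(167,108),.052),("bk in lo",(159,320),.052),("cheek up in",(265,108),.052),("cheek lo in",(260,322),.052),("flange up",(80,103),.034),("flange lo",(72,337),.034),("tip up",(312,68),.052),("tip lo",(303,365),.03)]:
    print(n,px2z(t,T(*p),z)[:2])
print("side dock:")
for n,p,z in[("bk corner left in top",(120,132),.052),("bk corner right top",(275,68),.052),("in bottom L",(180,175),.03),("in bottom R",(275,132),.03)]:
    print(n,px2z(s,T(*p,240,145),z)[:2])
print("can cap",px2z(t,T(720-400,192,380,220),.206)[:2],"cap side",px2z(s,T(590-410,80,300,205,5),.206)[:2])
foot=px2z(s,T(568-410,489,300,205,5),.03); d=foot-np.array(s["eye"]);d[2]=0;d/=np.linalg.norm(d);print("foot side",(foot+.018*d)[:2])
# band lower edge front
b=px2z(s,T(575-410,352,300,205,5),.11);print("band",(b+.02*d)[:2])
# board & flap corners (800px -> /1.25)
q=lambda x,y:((x+.5)/1.25-.5,(y+.5)/1.25-.5)
for n,p in[("b TL",(207,132)),("b TR",(602,148)),("b BR",(601,414)),("b BL",(187,394)),("f TL",(418,227)),("f TR",(550,232)),("f BR",(548,337)),("f BL",(415,332)),("hole",(482,321)),("bracket",(401,385)),("capac",(329,373)),("sensor",(409,166)),("pulley",(504,170))]:
    print(n,px2z(t,q(*p),.03)[:2])
E
```

```text
dock top:
bk in up [0.6331 0.2141]
bk in lo [0.5831 0.2154]
cheek up in [0.6327 0.191 ]
cheek lo in [0.5822 0.1918]
flange up [0.6376 0.239 ]
flange lo [0.5813 0.2402]
tip up [0.642 0.18 ]
tip lo [0.5742 0.1857]
side dock:
bk corner left in top [0.5833 0.2154]
bk corner right top [0.6345 0.2142]
in bottom L [0.5995 0.2136]
in bottom R [0.6325 0.2139]
can cap [ 0.5083 -0.1434] cap side [ 0.5075 -0.1446]
foot side [ 0.5102 -0.1436]
band [ 0.509  -0.1441]
b TL [0.7927 0.3097]
b TR [ 0.7555 -0.3075]
b BR [ 0.3515 -0.2845]
b BL [0.3885 0.3314]
f TL [ 0.6358 -0.0191]
f TR [ 0.6247 -0.2206]
f BR [ 0.4658 -0.2107]
f BL [ 0.4762 -0.0116]
hole [ 0.4912 -0.1126]
bracket [0.3982 0.0107]
capac [0.4172 0.118 ]
sensor [ 0.7318 -0.007 ]
pulley [ 0.7229 -0.1539]
```

```bash
cat >> h.py <<'E'
TH=np.radians(40)
def ori(d,sg=1,th=TH):
    d=np.array([d[0],d[1],0.]);d/=np.linalg.norm(d)
    z=np.sin(th)*d-np.cos(th)*np.array([0,0,1]);y=sg*np.cross([0,0,1],d);x=np.cross(y,z)
    return R.from_matrix(np.c_[x,y,z]).as_quat(),z,d
def tcp_for(contact,d,ztip=.042,th=TH):
    """TCP such that leading corner of the tip lies at contact (xy)"""
    q,z,d=ori(d,th=th); tip=np.r_[np.array(contact)-11e-3*np.cos(th)*d[:2],ztip]
    return tip-8e-3*z
CAN=np.array([.5087,-.144]);HOME=np.array([.6075,.1948]);AX=np.array([.027,1.]);AX/=np.linalg.norm(AX)
E
python3 - <<'E'
from h import *
A=HOME-.09*AX;d1=(A-CAN)/np.linalg.norm(A-CAN);print(A,d1)
for sg in(1,-1):
  for d,c in[(d1,CAN-.06*d1),(d1,CAN-.02*d1),(d1,A-.02*d1),(AX,A-.03*AX),(AX,HOME-.02*AX)]:
    q=ori(d,sg)[0];p=tcp_for(c,d);j=solve_ik(p,q);j2=solve_ik(p+[0,0,.2],q);print(sg,p.round(3),None if j is None else np.round(j,2),None if j2 is None else np.round(j2,2))
E
```

```text
[0.60507089 0.10483279] [0.36115222 0.93250688]
1 [ 0.482 -0.213  0.048] [-0.88  0.37  1.99  0.63  1.24  2.28] [-0.88  0.07  1.91  0.6   1.55  2.5 ]
1 [ 0.497 -0.175  0.048] [-0.81  0.35  2.02  0.67  1.21  2.31] [-0.81  0.04  1.94  0.62  1.51  2.54]
1 [0.593 0.074 0.048] [-0.32  0.34  2.03  0.9   0.96  2.58] None
1 [0.604 0.061 0.048] [-0.32  0.45  1.87  0.73  1.17  2.43] [-0.32  0.18  1.79  0.67  1.44  2.66]
1 [0.607 0.161 0.048] [-0.16  0.45  1.88  0.8   1.09  2.52] [-0.16  0.17  1.8   0.71  1.35  2.78]
-1 [ 0.482 -0.213  0.048] [-0.88  0.37  1.99  0.63  1.24 -0.86] [-0.88  0.07  1.91  0.6   1.55 -0.65]
-1 [ 0.497 -0.175  0.048] [-0.81  0.35  2.02  0.67  1.21 -0.83] [-0.81  0.04  1.94  0.62  1.51 -0.6 ]
-1 [0.593 0.074 0.048] [-0.32  0.34  2.03  0.9   0.96 -0.56] [-0.32  0.04  1.95  0.75  1.22 -0.24]
-1 [0.604 0.061 0.048] [-0.32  0.45  1.87  0.73  1.17 -0.71] [-0.32  0.18  1.79  0.67  1.44 -0.48]
-1 [0.607 0.161 0.048] [-0.16  0.45  1.88  0.8   1.09 -0.62] [-0.16  0.17  1.8   0.71  1.35 -0.36]
```

Run:
```python
from h import *
A=HOME-.09*AX;d1=(A-CAN)/np.linalg.norm(A-CAN)
j=np.array(read_joint_pos());q=ori(d1,-1)[0]
p=tcp_for(CAN-.07*d1,d1)
grab(20)
move_straight(np.array(read_eef_pos())+[0,0,.16],feed=.25)
movep(p+[0,0,.28],q)
print(read_t(),read_eef_pos())
movep(p+[0,0,.03],q)
print(read_t(),read_eef_pos(),p,read_force(),read_gripper_width())
z=ori(d1)[1];tip=np.array(read_eef_pos())+8e-3*z
c=cam("side");u=proj(c,[tip,tip+.011*np.r_[np.cos(TH)*d1,np.sin(TH)],tip-.011*np.r_[np.cos(TH)*d1,np.sin(TH)]]);print(u)
x,y=int(u[0,0])-60,int(u[0,1])-60
x=min(max(x,0),540);y=min(y,300)
cv2.imwrite("pics/tip.png",cv2.resize(c["img"][y:y+100,x:x+100,::-1],(600,600),interpolation=cv2.INTER_CUBIC));print(x,y)
```

```text
4.8083 [ 0.47883517 -0.22136701  0.32825439]
5.7917 [ 0.47962598 -0.22294527  0.07963871] [ 0.47851895 -0.22192847  0.04812836] [-0.71271766  1.63720591  1.46438955] -0.0002459026578829592
[[351.08855953 322.25729178]
 [349.34041401 314.59362538]
 [352.84160227 329.94260767]]
291 262
```

View pics/tip.png

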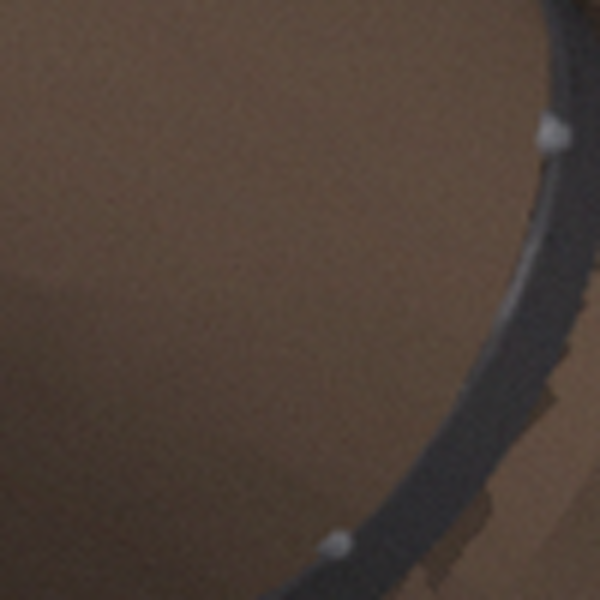

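The arm blocks the side view, so I'll use the wrist and top cameras.

Run:
```python
from h import *
d1=np.array([.36115,.93251]);z=ori(d1)[1];e=np.array(read_eef_pos());tip=e+8e-3*z
print(read_t(),e,read_force())
P=[tip,tip+.011*np.r_[np.cos(TH)*d1,np.sin(TH)],tip-.011*np.r_[np.cos(TH)*d1,np.sin(TH)]]
ims=[]
for n in("wrist","top"):
    c=cam(n);pickle.dump(c,open(n+"1.pkl","wb"));u=proj(c,P);print(n,u.round(1))
    ims.append(c["img"][:,:,::-1])
w=cv2.resize(ims[0],(480,300));t=cv2.resize(ims[1][200:300,340:500],(480,300),interpolation=cv2.INTER_CUBIC)
cv2.imwrite("pics/wt.png",np.vstack([w,t]))
```

```text
5.8417 [ 0.47984212 -0.2233034   0.08013984] [ 0.29617572 -0.44437799  0.68674846]
wrist [[325.  251.9]
 [325.1 233.2]
 [324.9 269.9]]
top [[447.9 260.7]
 [444.4 259.1]
 [451.4 262.4]]
```

View pics/wt.png

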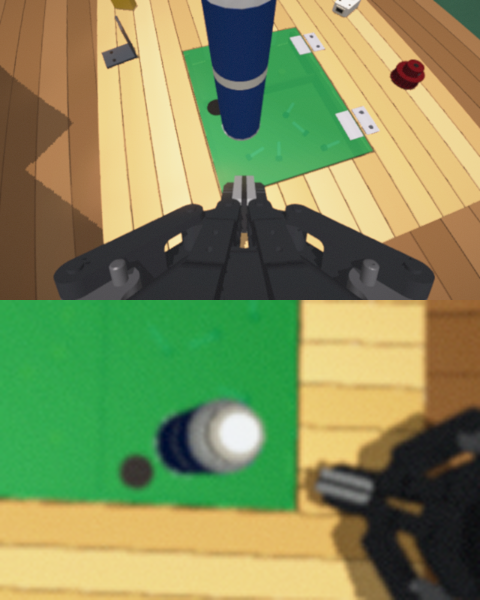

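Run:
```python
from h import *
A=HOME-.09*AX;d1=(A-CAN)/np.linalg.norm(A-CAN);q=ori(d1,-1)[0]
move_straight(tcp_for(CAN-.07*d1,d1),feed=.05);print(read_force(),read_eef_pos())
for s in(-.045,-.03,-.02,-.01,.02,.06):
    move_straight(tcp_for(CAN+s*d1,d1),feed=.04);print(s,read_t(),read_force(),np.array(read_eef_pos())-tcp_for(CAN+s*d1,d1))
ims=[]
for n in("wrist","top"):
    c=cam(n);pickle.dump(c,open(n+"2.pkl","wb"))
    ims.append(c["img"][:,:,::-1])
w=cv2.resize(ims[0],(480,300));t=cv2.resize(ims[1][180:280,300:460],(480,300),interpolation=cv2.INTER_CUBIC)
cv2.imwrite("pics/wt2.png",np.vstack([w,t]))
```

```text
[-0.40704794 -0.11545019 -0.09824153] [ 0.47856979 -0.22196815  0.04804866]
-0.045 7.4667 [ 0.17306284 -0.54883157 -0.10784559] [7.33864257e-05 4.38399286e-08 3.75837825e-05]
-0.03 7.9917 [0.41127355 0.38905962 0.62665735] [ 3.86296210e-05  2.68916671e-04 -1.37152990e-05]
-0.02 8.3917 [-0.31720756  0.67882436  0.40241   ] [ 2.08656745e-05  2.84851631e-04 -9.83696833e-06]
-0.01 8.7917 [-0.02449306  0.22874586  0.72764704] [1.24089447e-05 4.16382078e-04 5.84931827e-06]
0.02 9.6917 [ 0.28328267  1.18997451 -0.55961295] [-3.91091080e-05  2.56101554e-04 -5.29273056e-06]
0.06 10.8417 [ 0.47054165 -0.61401076  0.50160095] [-5.27275818e-05  1.05721093e-04 -2.29191354e-05]
```

View pics/wt2.png

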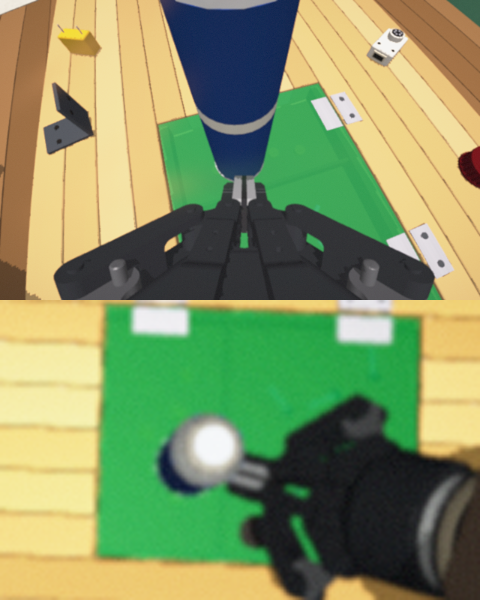

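The can is upright and sliding; the cap sits at about (371,228) in the top image. I'll track the cap with code and carry on pushing.

```bash
cat >> h.py <<'E'
def canpos(exp,c=None):
    c=c or cam("top");u=proj(c,[[exp[0],exp[1],.206]])[0];x,y=np.round(u).astype(int)-16
    g=c["img"][y:y+33,x:x+33].min(2).astype(np.uint8)
    m=(g>195).astype(np.uint8);n,l,st,ce=cv2.connectedComponentsWithStats(m)
    i=1+np.argmax(st[1:,4]);return px2z(c,ce[i]+[x,y],.206)[:2],st[i,4]
E
python3 - <<'E'
from h import *
print(canpos(CAN,pickle.load(open("top.pkl","rb"))))
A=HOME-.09*AX;d1=(A-CAN)/np.linalg.norm(A-CAN)
print(CAN+.08*d1,canpos(CAN+.08*d1,pickle.load(open("top2.pkl","rb"))))
L=np.linalg.norm(A-CAN)
for s in(.13,.19):
    move_straight(tcp_for(CAN+s*d1,d1),feed=.05);e=CAN+(s+.02)*d1;p=canpos(e);print(read_t(),e,p,(p[0]-e)@d1,np.cross(d1,p[0]-e),read_force())
E
```

```text
(array([ 0.50779472, -0.14283519]), np.int32(138))
[ 0.53759218 -0.06939945] (array([ 0.53324601, -0.06879175]), np.int32(160))
12.5417 [ 0.56287283 -0.00412397] (array([ 0.55773065, -0.00388783]), np.int32(160)) -0.001636909687632049 0.004880401740181562 [-0.38656023  0.86991973  0.00986464]
13.9417 [0.58454197 0.05182644] (array([0.57951867, 0.05220988]), np.int32(162)) -0.0014566186321824264 0.00482274003976938 [ 1.1452103  -0.16294975  0.41680986]<stdin>:7: DeprecationWarning: Arrays of 2-dimensional vectors are deprecated. Use arrays of 3-dimensional vectors instead. (deprecated in NumPy 2.0)
```

Run:
```python
from h import *
A=HOME-.09*AX;d1=(A-CAN)/np.linalg.norm(A-CAN)
s=.262
move_straight(tcp_for(CAN+s*d1,d1),feed=.05);p,n=canpos(CAN+(s+.02)*d1-[.005,0]);print(read_t(),p,n)
N=np.array([AX[1],-AX[0]]);print("lateral off axis",(p-HOME)@N,"along",(p-HOME)@AX)
move_straight(tcp_for(CAN+(s-.05)*d1,d1),feed=.1)
p,n=canpos(p);lat=(p-HOME)@N;al=(p-HOME)@AX;print(p,lat,al)
# aim so the can ends on the axis
tgt=HOME-.03*AX;d2=(tgt-p)/np.linalg.norm(tgt-p);print("d2",d2)
q=ori(d2,-1)[0]
move_straight(tcp_for(p-.05*d2,d2),feed=.08,ori=q)
move_straight(tcp_for(p-.024*d2,d2),feed=.05)
c=cam("wrist");t=cam("top")
w=cv2.resize(c["img"][:,:,::-1],(480,300));t=cv2.resize(t["img"][150:250,180:340,::-1],(480,300),interpolation=cv2.INTER_CUBIC)
cv2.imwrite("pics/wt3.png",np.vstack([w,t]));print(read_t(),canpos(p))
```

```text
15.5833 [0.60473945 0.11904636] 161
lateral off axis -0.0007149387634165622 along -0.07580055172881081
[0.60475289 0.11913844] -0.0007039946020135622 -0.07570814610855825
d2 [0.04238148 0.9991015 ]
17.525 (array([0.60477938, 0.11927451]), np.int32(168))
```

View pics/wt3.png

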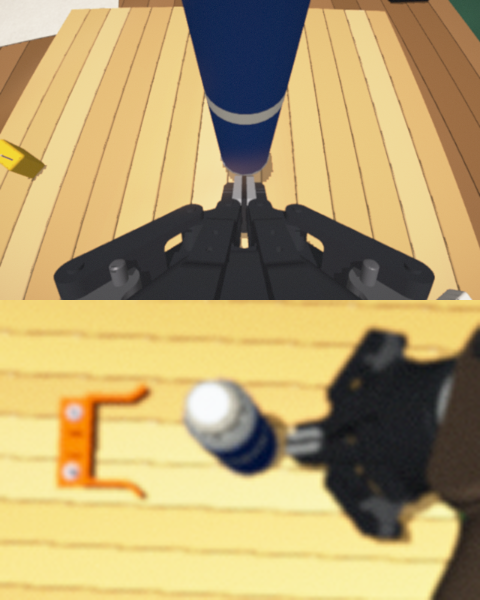

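The can stands upright on the dock axis with the fingertips just behind it. I'll push it in, in small force-checked steps at the end.

Run:
```python
from h import *
p=np.array([.60475,.11914]);tgt=HOME-.03*AX;d2=(tgt-p)/np.linalg.norm(tgt-p);N=np.array([AX[1],-AX[0]])
s=.026
move_straight(tcp_for(p+(s-.02)*d2,d2),feed=.04)
c,_=canpos(p+s*d2);print(read_t(),(c-HOME)@N,(c-HOME)@AX)
s=.046
move_straight(tcp_for(p+(s-.02)*d2,d2),feed=.04)
c,_=canpos(p+s*d2);print(read_t(),(c-HOME)@N,(c-HOME)@AX)
q=ori(AX,-1)[0];cur=c-.021*AX   # contact point now along the axis
cur=np.array(read_eef_pos())
for i in range(40):
    st=.003 if i<7 else .001
    cur=cur+st*np.r_[AX,0];move_straight(cur,feed=.03)
    f=np.mean([(sleep(.02),read_force())[1] for _ in range(4)],0)
    if i%3==0 or -f[:2]@AX>3:
        c,_=canpos(c);print(i,round(read_t(),2),f.round(2),((c-HOME)@N).round(4),((c-HOME)@AX).round(4))
    if -f[:2]@AX>4: break
```

```text
18.525 0.00047281162943012484 -0.05072882459002444
19.225 0.0006562750950538879 -0.030297185839817806
0 19.6 [-0.25 -0.16  0.03] 0.0007 -0.0285
3 20.6 [ 0.29 -0.5   0.06] 0.0004 -0.0183
6 21.6 [ 0.04 -0.21  0.08] 0.001 -0.01
9 22.6 [ 0.02 -0.45 -0.49] 0.0012 -0.0074
12 23.6 [ 0.16 -0.89  0.27] 0.0011 -0.0044
15 24.6 [ 0.34 -0.59 -0.22] 0.0012 -0.0014
18 25.6 [-0.22 -2.07  0.08] 0.0012 0.0011
19 25.97 [-0.85 -5.67  1.1 ] 0.0015 0.0013
```

Run:
```python
from h import *
e=np.array(read_eef_pos())
move_straight(e-.12*np.r_[AX,0],feed=.1)
move_straight(np.array(read_eef_pos())+[0,-.05,.2],feed=.2)
sleep(.3);N=np.array([AX[1],-AX[0]]);c,_=canpos(HOME);print(read_t(),(c-HOME)@N,(c-HOME)@AX,read_force())
t=cam("top")["img"][:,:,::-1];s=cam("side")["img"][:,:,::-1]
a=cv2.resize(t[150:250,180:340],(480,300),interpolation=cv2.INTER_CUBIC);b=cv2.resize(s,(480,300))
cv2.imwrite("pics/end.png",np.vstack([a,b]))
```

```text
28.8583 0.0013400661121044436 0.0012706930356300018 [-0.93351084  0.01512498  0.87189866]
```

View pics/end.png

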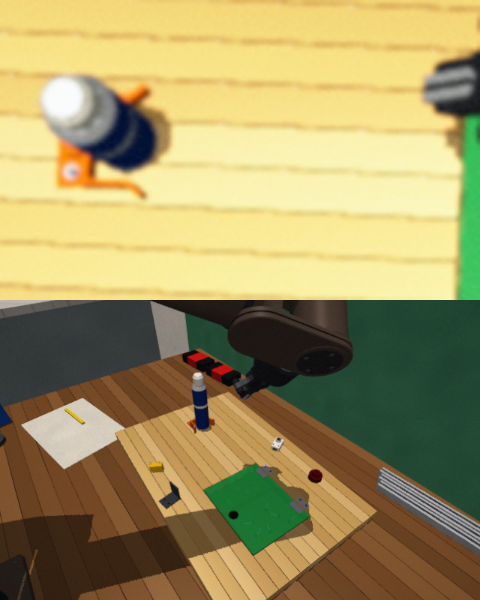

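The can stands upright in the dock at (202,430) in the side view. The flap is shut, the parts are where they were, and the arm is clear.

```bash
python3 -c "
from cell import *
print(hand_in())"
```

```text
the job is handed in; nothing more can be done
None
```

The can was pushed low, slid upright off the flap and stands home against the dock's back; the flap looks shut, the other parts look unmoved, and I handed the job in at about 29 s.

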